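# Change over the cutters on the measuring pallet

## Task

The end mill with the red collar has been measured and still stands in one of the nests on the black pallet: before moving anything else, take it to the red tray and stand it upright in there. Then load the three round holders with blue, yellow and green collars, each standing upright in the nest of its own colour, inside the rim. Set each one down rather than dropping it, keep them upright, let go of them all, and leave the square drill holders where they are.

Things in the scene. Friction and masses are not known exactly. Their poses are not given: they have to be found in the camera images.
- mill_blue: Loose ROUND tool holder: upright cylinder 44 mm in diameter, 42 mm high, aluminium, its top 12 mm a blue collar of the same diameter. A steel ball-nosed end mill 12 mm thick stands up from the middle, tip 62 mm above the underside. Origin: centre of the underside, z up. About 0.16 kg. Starts on the bench (z = 0) in the row nearest the robot, mixed with the others, at least 80 mm apart.
- mill_yellow: Loose ROUND tool holder: upright cylinder 44 mm in diameter, 42 mm high, aluminium, its top 12 mm a yellow collar of the same diameter. A steel ball-nosed end mill 12 mm thick stands up from the middle, tip 62 mm above the underside. Origin: centre of the underside, z up. About 0.16 kg. Starts on the bench (z = 0) in the row nearest the robot, mixed with the others, at least 80 mm apart.
- mill_green: Loose ROUND tool holder: upright cylinder 44 mm in diameter, 42 mm high, aluminium, its top 12 mm a green collar of the same diameter. A steel ball-nosed end mill 12 mm thick stands up from the middle, tip 62 mm above the underside. Origin: centre of the underside, z up. About 0.16 kg. Starts on the bench (z = 0) in the row nearest the robot, mixed with the others, at least 80 mm apart.
- mill_red: Loose ROUND tool holder: upright cylinder 44 mm in diameter, 42 mm high, aluminium, its top 12 mm a red collar of the same diameter. A steel ball-nosed end mill 12 mm thick stands up from the middle, tip 62 mm above the underside. Origin: centre of the underside, z up. About 0.16 kg. Already measured: starts in the green nest, underside at z = 0.017.
- drill_blue: Loose SQUARE tool holder, 44 x 44 mm and 42 mm high, black with a blue collar on the top 12 mm, with a slim brass-coloured drill (6 mm thick, tip 62 mm above the underside). Origin: centre of the underside, z up. It is not part of the job and stays where it is on the bench.
- drill_yellow: Loose SQUARE tool holder, 44 x 44 mm and 42 mm high, black with a yellow collar on the top 12 mm, with a slim brass-coloured drill (6 mm thick, tip 62 mm above the underside). Origin: centre of the underside, z up. It is not part of the job and stays where it is on the bench.
- nest_blue: Fixed blue round nest (shallow dish) on the 12 mm thick black pallet: 76 mm outside diameter, flat floor 64 mm across, 5 mm above its underside; rim 6 mm wide, its top 9 mm above the underside. Origin: centre of the underside, on the pallet (world z = 0.012); z up. The three nests stand in a row, about 105 mm apart, roughly along y.
- nest_yellow: Fixed yellow round nest (shallow dish) on the 12 mm thick black pallet: 76 mm outside diameter, flat floor 64 mm across, 5 mm above its underside; rim 6 mm wide, its top 9 mm above the underside. Origin: centre of the underside, on the pallet (world z = 0.012); z up. The three nests stand in a row, about 105 mm apart, roughly along y.
- nest_green: Fixed green round nest (shallow dish) on the 12 mm thick black pallet: 76 mm outside diameter, flat floor 64 mm across, 5 mm above its underside; rim 6 mm wide, its top 9 mm above the underside. Origin: centre of the underside, on the pallet (world z = 0.012); z up. The three nests stand in a row, about 105 mm apart, roughly along y.
- tray: Fixed red open tray on the bench, 130 mm (its x) by 120 mm (its y), 18 mm high, walls 4 mm thick, inner floor 4 mm above the underside. Empty at the start. Origin: centre of the underside, z up. It stands at the left or right end of the row of holders; a grey collet rack, 36 mm high, stands at the other end.
Not all that is in view belongs to the job. Leave any white look-alike of the mill_green alone. What is shaped like the mill_yellow but white is not meant.

How it is judged (in metres and radians):
On the way:
1. the red-collared end mill stands upright and released in the red tray before any other round holder has been moved (x of mill_red in the frame of tray between -0.045 and 0.045 m and y of mill_red in the frame of tray between -0.04 and 0.04 m and z of mill_red in the frame of tray below 0.009 m and angle between mill_red's own z axis and vertical below 0.1 rad and linear speed of mill_red below 0.02 m/s and contact force between mill_red and the fingers below 0.1 N and distance of each of mill_blue, mill_yellow, mill_green from where it was at the start of the episode below 0.03 m), for 0.2 s.
At the end, for the whole second after the job is handed in: Red end mill on the tray floor; blue, yellow and green ones on the floor of their own nest, within 12.5 mm of its centre (inside the rim); all upright within 0.1 rad, at rest, released; both square holders upright, within 30 mm of where they began (x of mill_red in the frame of tray between -0.045 and 0.045 m and y of mill_red in the frame of tray between -0.04 and 0.04 m and z of mill_red in the frame of tray below 0.009 m and angle between each of mill_red, mill_blue, mill_yellow, mill_green, drill_blue, drill_yellow's own z axis and vertical below 0.1 rad and linear speed of each of mill_red, mill_blue, mill_yellow, mill_green below 0.02 m/s and contact force between each of mill_red, mill_blue, mill_yellow, mill_green and the fingers below 0.1 N and horizontal distance between mill_blue and nest_blue below 0.0125 m and z of mill_blue in the frame of nest_blue below 0.0085 m and horizontal distance between mill_yellow and nest_yellow below 0.0125 m and z of mill_yellow in the frame of nest_yellow below 0.0085 m and horizontal distance between mill_green and nest_green below 0.0125 m and z of mill_green in the frame of nest_green below 0.0085 m and distance of each of drill_blue, drill_yellow from where it was at the start of the episode below 0.03 m); the robot touches nothing.
It fails at once if a square drill holder is pushed more than 30 mm or tipped (distance of any of drill_blue, drill_yellow from where it was at the start of the episode above 0.03 m or angle between any of drill_blue, drill_yellow's own z axis and vertical above 0.4 rad).
It fails at once if an end mill is tipped over (more than 0.7 rad) (angle between any of mill_blue, mill_yellow, mill_green, mill_red's own z axis and vertical above 0.7 rad).
It fails at once if an end mill is dropped: out of the fingers with its underside more than 45 mm above the bench ((height (world z) of mill_blue above 0.045 m and contact force between mill_blue and the fingers below 0.01 N) or (height (world z) of mill_yellow above 0.045 m and contact force between mill_yellow and the fingers below 0.01 N) or (height (world z) of mill_green above 0.045 m and contact force between mill_green and the fingers below 0.01 N) or (height (world z) of mill_red above 0.045 m and contact force between mill_red and the fingers below 0.01 N)).
It also fails if it takes over 96 s, if anything falls off the work surface, if the arm or the gripper's body presses on something with over 40 N, if the wrist force passes 120 N, or if a joint passes its speed limit or range.

## Robot

A 6-joint arm with a two-finger parallel gripper is mounted at the origin on the work surface. World frame = base frame: x ahead of the robot, y to its left, z up, the work surface at z = 0. Lengths are in mm, angles in degrees, forces in N, time in s.
With the tool pointing down it reaches from about 300 to 850 mm from the base axis. Payload 4.2 kg.
Tool frame: the origin (TCP) lies between the finger pads; the fingertips stand 8 mm ahead of it and the grasp point (between the pads) lies 11 mm behind it; x points along the fingers, y is the direction in which the jaws open and shut, and the axes are right-handed (so a half turn about x gives the same grasp; the last joint's range is limited). The gripper opens to 91 mm and grips with 3 to 60 N. Pads are 32 mm wide; open, the fingers measure 118 mm over their backs; the gripper's body (76 mm by 178 mm) begins 60 mm behind the grasp point.
Start: joints at [-70.417, 18.312, 89.639, -0, 72.044, -1.146], TCP at [203.53, -537.79, 221.976] pointing down, gripper open.
Joint ranges: [-177.97, 177.97], [-48.28, 115.42], [12.27, 149.76], [-77.06, 257.06], [2.81, 150.46], [-146.56, 146.56]. Speed limits (degrees/s): [147.25, 147.25, 180, 180, 180, 180].

## Interface

Orientations are given as [roll, pitch, yaw] about the fixed x, y, z axes, in that order (R = Rz(yaw) Ry(pitch) Rx(roll)).
In Python, from workcell import env gives the robot as it stands.
- The arm moves only by the tool arm_command, never from a script. Its arguments are lists of equal length, an entry for each row: "slide": the shift along the tool's x, y, z in cm, a list of three; "turn": the turn, a rotation vector about the tool's x, y, z in rad, a list of three; "grip": the closure in counts, from 0 (fully open) to 255 (shut). A call has 1 to 20 rows; each row is the pose to reach, as a shift and turn from the pose commanded when the call began, along the tool's axes at that moment; what a row does not reach only later rows make up. A row lasts 1/12 s, in which the tool goes at most 41.7 mm and 7.16 degrees, less where a joint would pass 70% of its speed; a pose out of reach is approached as far as the arm can. A call with a gripper value outside its range is refused whole. The fingers move at their own pace and stop on an object; "newtons" is the grip in N (left out, the last holds). Time passes only in rows, so rows that repeat a pose let the fingers close. It gives the time, the measured TCP pose, the force and the opening at its end, in the units of the state.
- env.state(): the state, without advancing time (a new reading comes with each control period).
- env.grab_frame(name): name is "side" or "top" or "wrist"; returns (picture, depth): 400x640x3 uint8, red, green, blue; 400x640 float32, mm along the optical axis (not along the pixel's ray), 0 where there is no reading.
- env.calibration(name): a dict with "K" (3x3 intrinsics, pixels), "k1" (the pictures are not rectified: a ray, as slopes to the right and down, at radius r is drawn at 1 + k1 r^2 times it, then the intrinsics apply), "camera_from_world" (4x4, takes a point from world to camera coordinates); the wrist camera has in their place "T_tool_cam" (4x4, takes a point from camera to tool coordinates, whose origin is the TCP and whose axes are the tool frame's). Camera axes: x right, y up, looking along -z (the intrinsics and any distortion apply to the point x, -y, -z); pixel columns grow to the right and rows downward; lengths in mm; the calibration is good to about 2 mm. A picture is of the moment at which its call begins: read the wrist's pose just before it. calibration takes no time and is no camera call.
- env.job_done(): hands the job in, once; it reports no verdict.
Trained networks look in the newest picture that a camera, given by its name, has taken for a name from the list of things; names that differ only in an ending like _2 or _b are one class to them, and where a whole thing is asked for, a point or a joint stands for the part that bears it (a point fixed in the world has none). Each returns a list of dicts, best first, with "p" (0 to 1); they miss things now and then, are a little off and sometimes report something else, mostly with a low value. They report only what shows in the picture. A call takes as long as a camera call. They do not tell look-alikes from the thing itself.
- env.search_frame(camera, label): "point" ([x, y, z] in mm, in world coordinates, good to about 4 mm: the middle of the surface that is visible of it).
The state is a dict: "time_s": time; "qpos": joint angles; "qvel": joint speeds; "effort": joint torques, N m; "ee_pos": TCP position; "ee_rot": TCP orientation; "force": force on the tool from outside, world axes, zero at the start; "torque": the same for the moment, N m; "gripper_width": finger opening in mm.
Only numpy, scipy, OpenCV 4.12 (cv2) and the standard library are available. Lean on these libraries where they do the work, as an engineer would, in place of code of your own. Each camera call takes 0.05 s, during which the arm holds its last target.

## Working session

There is one attempt and no reset: what is moved stays moved. The work goes in short steps, Python scripts to look and compute and a tool call to move; the robot and the scene stay as the last step left them, time stands still between calls to the robot, and variables do not carry over. Pictures are saved under pics/ and viewed, and the job is handed in when it is done.

Besides the shell and the picture viewer there is one more tool, called by a JSON object that holds its "op" and its "data", one argument or row to a line. arm_command: Moves the arm, as the interface text tells. Its arguments: {"type":"object","properties":{"slide":{"type":"array","items":{"type":"array","items":{"type":"number"}}},"turn":{"type":"array","items":{"type":"array","items":{"type":"number"}}},"grip":{"type":"array","items":{"type":"number"}},"newtons":{"type":"number"}},"required":["slide","turn","grip"]}

```bash
mkdir -p pics; ls
python3 - <<'E'
from workcell import env
import cv2
s=env.state();print(s['time_s'],s['ee_pos'],s['ee_rot'],s['gripper_width'])
for n in ("top","side"):
    im,d=env.grab_frame(n); cv2.imwrite(f'pics/{n}0.png',im[:,:,::-1])
    import numpy as np; np.save(f'{n}0.npy',d); c=env.calibration(n); print(c)
    for l in ["mill_red","mill_blue","mill_yellow","mill_green","drill_blue","drill_yellow","nest_blue","nest_yellow","nest_green","tray"]:
        print(n,l,[(np.round(q["point"],0).tolist(),round(q["p"],2)) for q in env.search_frame(n,l)][:5])
print(env.calibration("wrist"))
E
```

```text
pics
0.0 [ 203.35032528 -537.3338886   221.13272835] [-89.99828383  89.90143521 110.73216239] 91.534102856082
{'K': array([[370.36902982,   0.        , 319.17857037],
       [  0.        , 370.36902982, 201.71041821],
       [  0.        ,   0.        ,   1.        ]]), 'k1': 0.0202617723441983, 'camera_from_world': array([[ 2.64356532e-02, -9.99645896e-01, -3.03949595e-03,
        -1.30423192e+01],
       [ 9.95625234e-01,  2.60564965e-02,  8.97298828e-02,
        -5.06321350e+02],
       [-8.96189105e-02, -5.39826693e-03,  9.95961500e-01,
        -1.05099257e+03],
       [ 0.00000000e+00,  0.00000000e+00,  0.00000000e+00,
         1.00000000e+00]])}
top mill_red [([641.0, 41.0, 57.0], 0.46)]
top mill_blue [([454.0, -225.0, 38.0], 0.46)]
top mill_yellow [([459.0, -19.0, 43.0], 0.58), ([361.0, 13.0, 43.0], 0.47)]
top mill_green [([432.0, 227.0, 45.0], 0.76), ([531.0, 256.0, 43.0], 0.46)]
top drill_blue [([435.0, -130.0, 44.0], 0.77)]
top drill_yellow [([484.0, 105.0, 44.0], 0.71)]
top nest_blue [([652.0, 133.0, 21.0], 0.72)]
top nest_yellow [([632.0, -74.0, 19.0], 0.79)]
top nest_gre
[... 1047 characters left out ...]
], 0.64), ([654.0, 139.0, 13.0], 0.37)]
side nest_green [([627.0, 48.0, 19.0], 0.6)]
side tray [([459.0, 108.0, 41.0], 0.71), ([468.0, 399.0, 8.0], 0.59)]
{'K': array([[340.59038047,   0.        , 319.70079715],
       [  0.        , 340.59038047, 200.77805454],
       [  0.        ,   0.        ,   1.        ]]), 'k1': -0.045902639451885066, 'T_tool_cam': array([[-7.26165160e-04,  2.80785661e-01, -9.59770225e-01,
        -1.62915583e+02],
       [ 9.99999512e-01,  8.46417072e-04, -5.08979145e-04,
        -6.15859261e-01],
       [ 6.69451858e-04, -9.59770127e-01, -2.80786138e-01,
        -7.99759748e+01],
       [ 0.00000000e+00,  0.00000000e+00,  0.00000000e+00,
         1.00000000e+00]])}
```

View pics/top0.png

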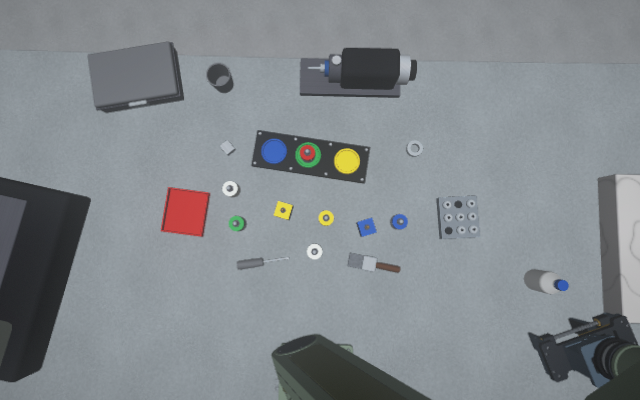

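View pics/side0.png

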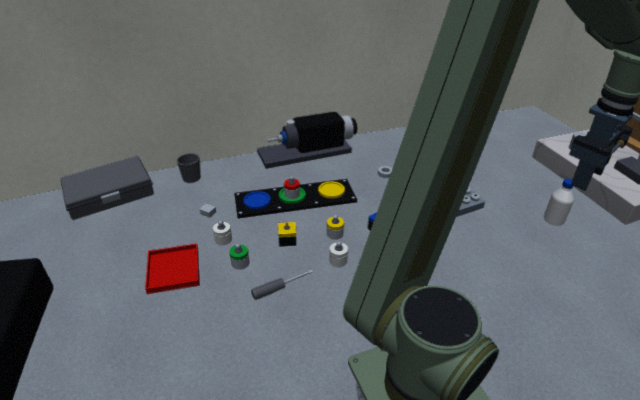

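```bash
cat > h.py <<'E'
import numpy as np, cv2
from scipy.spatial.transform import Rotation as R
from workcell import env
def rays(c,uv):
    K=c['K'];s=(np.asarray(uv,float)-[K[0,2],K[1,2]])/[K[0,0],K[1,1]]
    o=s.copy()
    for _ in range(20): o=s/(1+c['k1']*(o**2).sum(1,keepdims=True))
    return o
def cam2world(n,c):
    if n!='wrist': return np.linalg.inv(c['camera_from_world'])
    s=env.state();T=np.eye(4);T[:3,:3]=R.from_euler('xyz',s['ee_rot'],degrees=True).as_matrix();T[:3,3]=s['ee_pos']
    return T@c['T_tool_cam']
def plane(n,uv,z,c=None,T=None):
    c=c or env.calibration(n);T=cam2world(n,c) if T is None else T
    o=rays(c,uv);d=np.c_[o[:,0],-o[:,1],-np.ones(len(o))]@T[:3,:3].T
    t=(z-T[2,3])/d[:,2];return T[:3,3]+d*t[:,None]
def bydepth(n,uv,dep,c=None,T=None):
    c=c or env.calibration(n);T=cam2world(n,c) if T is None else T
    o=rays(c,uv);d=np.c_[o[:,0],-o[:,1],-np.ones(len(o))]*np.asarray(dep)[:,None]
    return d@T[:3,:3].T+T[:3,3]
HS={'red':((0,8),(172,180)),'yellow':((20,33),),'green':((45,80),),'blue':((100,125),)}
def blobs(im,col,amin=60):
    h=cv2.cvtColor(im,cv2.COLOR_RGB2HSV);m=np.zeros(im.shape[:2],np.uint8)
    for a,b in HS[col]: m|=((h[...,0]>=a)&(h[...,0]<=b)&(h[...,1]>120)&(h[...,2]>60)).astype(np.uint8)
    n,l,st,ce=cv2.connectedComponentsWithStats(m)
    return [(l==i) for i in range(1,n) if st[i,4]>=amin]
def fit(n,mask,z,T=None):
    cs,_=cv2.findContours(mask.astype(np.uint8),cv2.RETR_EXTERNAL,cv2.CHAIN_APPROX_NONE)
    k=max(cs,key=cv2.contourArea)[:,0,:];P=plane(n,k,z,T=T)[:,:2]
    (x,y),r=cv2.minEnclosingCircle(P.astype(np.float32));b=(P.min(0)+P.max(0))/2
    return np.round([x,y,r],1),np.round(b,1)
def goto(p,yaw=None):
    "slide(cm)/turn for TCP target p(mm), yaw = world angle of jaw axis (mod 180)"
    s=env.state();M=R.from_euler('xyz',s['ee_rot'],degrees=True).as_matrix()
    print('t',round(s['time_s'],2),'tcp',np.round(s['ee_pos'],1),'jaw ang',round(np.degrees(np.arctan2(M[1,1],M[0,1])),1),'xax',np.round(M[:,0],3),'q6',np.round(s['qpos'],1),'w',round(s['gripper_width'],1))
    print('slide',np.round(M.T@(np.asarray(p)-s['ee_pos'])/10,2))
    if yaw is not None:
        for k in (0,180):
            y=np.radians(yaw+k);Y=np.array([np.cos(y),np.sin(y),0]);X=np.array([0,0,-1.]);D=np.c_[X,Y,np.cross(X,Y)]
            print('turn',np.round(R.from_matrix(M.T@D).as_rotvec(),3))
E
python3 - <<'E'
from h import *
im=cv2.imread('pics/top0.png')[:,:,::-1];d=np.load('top0.npy')
for c in HS:
    for m in blobs(im,c):
        v,u=np.nonzero(m);w=bydepth('top',np.c_[u,v],d[m]);z=np.median(w[:,2])
        print(c,len(u),'px',(int(u.mean()),int(v.mean())),'medz',round(z,1),'bbox-mid',np.round((w.min(0)+w.max(0))/2,1)[:2],'fit@z',fit('top',m,z))
goto([0,0,0],0)
M=R.from_euler('xyz',env.state()['ee_rot'],degrees=True).as_matrix();print(M.round(3))
E
```

```text
red 139 px (307, 152) medz 58.5 bbox-mid [643.8  38.3] fit@z (array([643.3,  37.7,  21.5]), array([643.8,  38.3]))
red 1776 px (185, 211) medz 3.9 bbox-mid [469.8 225.2] fit@z (array([470.8, 395.6,  86.9]), array([470.5, 395. ]))
yellow 538 px (346, 160) medz 17.9 bbox-mid [539.9 -59.6] fit@z (array([630.4, -76.5,  38.6]), array([630.7, -76.7]))
yellow 212 px (282, 209) medz 41.5 bbox-mid [457.1  61. ] fit@z (array([478.5, 102.4,  29.4]), array([478.5, 102.4]))
yellow 138 px (325, 217) medz 41.5 bbox-mid [444.7 -20.2] fit@z (array([460.1, -19.2,  21.1]), array([459. , -20.3]))
green 251 px (308, 155) medz 19.1 bbox-mid [645.4  37. ] fit@z (array([645.6,  37.6,  37.5]), array([645.5,  37. ]))
green 116 px (236, 223) medz 41.4 bbox-mid [434.1 124.3] fit@z (array([438. , 233.9,  20.5]), array([438.1, 234.1]))
blue 518 px (273, 150) medz 17.5 bbox-mid [550.1  85.8] fit@z (array([655. , 138.9,  38.2]), array([653.7, 139. ]))
blue 137 px (399, 221) medz 42.1 bbox-mid [ 443.  -127.5] fit@z (array([ 455.3, -228.3,   21.3]), array([ 455.9, -228.4]))
blue 209 px (366, 226) medz 41.5 bbox-mid [ 438.  -134.9] fit@z (array([ 437.8, -134.3,   28. ]), array([ 437.9, -134.1]))
blue 99 px (562, 284) medz 130.1 bbox-mid [ 301.4 -620.2] fit@z (array([ 301.4, -619.6,   13.8]), array([ 301.6, -619.4]))
t 1.1 tcp [ 203.5 -537.8  222. ] jaw ang -69.3 xax [ 0. -0. -1.] q6 [-70.4  18.3  89.6  -0.   72.   -1.1] w 91.2
slide [ 22.19 -57.5   -0.  ]
turn [-1.209  0.    -0.   ]
turn [ 1.933 -0.    -0.   ]
[[ 0.     0.354 -0.935]
 [-0.    -0.935 -0.354]
 [-1.     0.     0.   ]]
```

Run:
```python
from h import *
goto([643.5,38,200],0)
```

```text
t 1.1 tcp [ 203.5 -537.8  222. ] jaw ang -69.3 xax [ 0. -0. -1.] q6 [-70.4  18.3  89.6  -0.   72.   -1.1] w 91.2
slide [  2.19 -38.28 -61.53]
turn [-1.209  0.    -0.   ]
turn [ 1.933 -0.    -0.   ]
```

{"op": "arm_command", "data": {
  "slide": [
    [2.19,-38.28,-61.53],
    [2.19,-38.28,-61.53],
    [2.19,-38.28,-61.53],
    [2.19,-38.28,-61.53],
    [2.19,-38.28,-61.53],
    [2.19,-38.28,-61.53],
    [2.19,-38.28,-61.53],
    [2.19,-38.28,-61.53],
    [2.19,-38.28,-61.53],
    [2.19,-38.28,-61.53],
    [2.19,-38.28,-61.53],
    [2.19,-38.28,-61.53],
    [2.19,-38.28,-61.53],
    [2.19,-38.28,-61.53],
    [2.19,-38.28,-61.53],
    [2.19,-38.28,-61.53],
    [2.19,-38.28,-61.53],
    [2.19,-38.28,-61.53],
    [2.19,-38.28,-61.53],
    [2.19,-38.28,-61.53]
  ],
  "turn": [
    [-1.209,0,0],
    [-1.209,0,0],
    [-1.209,0,0],
    [-1.209,0,0],
    [-1.209,0,0],
    [-1.209,0,0],
    [-1.209,0,0],
    [-1.209,0,0],
    [-1.209,0,0],
    [-1.209,0,0],
    [-1.209,0,0],
    [-1.209,0,0],
    [-1.209,0,0],
    [-1.209,0,0],
    [-1.209,0,0],
    [-1.209,0,0],
    [-1.209,0,0],
    [-1.209,0,0],
    [-1.209,0,0],
    [-1.209,0,0]
  ],
  "grip": [60,60,60,60,60,60,60,60,60,60,60,60,60,60,60,60,60,60,60,60]
}}

```text
time_s: 2.77
ee_pos: [643.5, 38.7, 199.4]
ee_rot: [-61.2, 89.9, -151.1]
force: [0.5, -0.3, -0.5]
gripper_width: 69.7
```

```bash
cat > look.py <<'E'
from h import *
import sys
def look(tag,show=True):
    c=env.calibration('wrist');T=cam2world('wrist',c)
    im,d=env.grab_frame('wrist');cv2.imwrite(f'pics/{tag}.png',im[:,:,::-1])
    for col in HS:
        for m in blobs(im,col,150):
            v,u=np.nonzero(m);w=bydepth('wrist',np.c_[u,v],np.maximum(d[m],1),c,T);z=np.median(w[:,2])
            print(col,len(u),'px',(int(u.mean()),int(v.mean())),'medz',round(z,1),'z95',round(np.percentile(w[:,2],95),1),'fit@z',fit('wrist',m,z,T))
if __name__=='__main__': look(sys.argv[1]); goto(env.state()['ee_pos'],0)
E
python3 look.py w1
```

```text
red 1362 px (319, 188) medz 59.1 z95 60.4 fit@z (array([643.3,  41.3,  22.1]), array([643.3,  41.3]))
yellow 2283 px (145, 116) medz 42.0 z95 43.5 fit@z (array([480.8, 105.9,  32.2]), array([480.8, 105.7]))
yellow 1092 px (144, 235) medz 42.1 z95 44.7 fit@z (array([462.3, -16.2,  25.1]), array([462. , -13.4]))
yellow 2159 px (307, 267) medz 17.6 z95 22.0 fit@z (array([629.2, -73.3,  39.2]), array([629.1, -58.3]))
yellow 656 px (171, 300) medz 288.5 z95 291.5 fit@z (array([607.3,  71.3,   8.7]), array([607.5,  71.5]))
yellow 663 px (467, 300) medz 288.5 z95 291.4 fit@z (array([680. ,  71.5,   8.7]), array([679.9,  71.5]))
yellow 5788 px (427, 353) medz 298.5 z95 301.6 fit@z (array([667. ,  61.6,  38.2]), array([667. ,  64.4]))
green 2273 px (322, 173) medz 18.8 z95 22.0 fit@z (array([645.1,  39.6,  38.8]), array([645.3,  39.8]))
blue 5345 px (330, 76) medz 17.6 z95 21.8 fit@z (array([654. , 140.3,  38.8]), array([654.1, 140.4]))
blue 742 px (572, 244) medz 82.1 z95 92.8 fit@z (array([877.2,  -4.9,  29.3]), array([877.2,  -3.5]))
t 2.82 tcp [643.   37.7 199.7] jaw ang 0.0 xax [-0.001 -0.001 -1.   ] q6 [ 2.4 25.4 81.9 -0.  72.8  2.3] w 69.4
slide [0. 0. 0.]
turn [0.    0.001 0.001]
turn [-3.141e+00 -2.000e-03  1.000e-03]
```

View pics/w1.png

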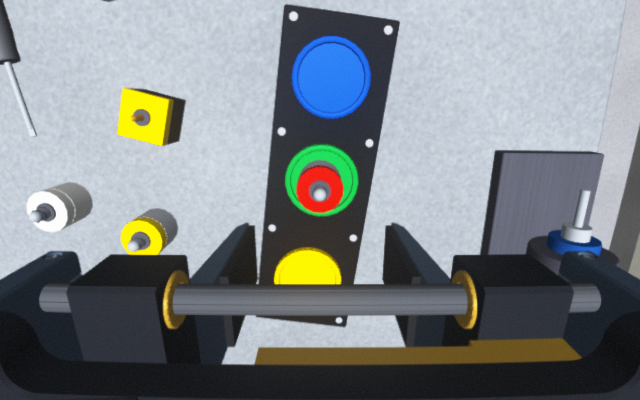

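{"op": "arm_command", "data": {
  "slide": [
    [3,0,-0.2],
    [6,0,-0.2],
    [9,0,-0.2],
    [11,0,-0.2],
    [13,0,-0.2],
    [14.5,0,-0.2],
    [15.5,0,-0.2],
    [16.1,0,-0.2],
    [16.4,0,-0.2],
    [16.4,0,-0.2],
    [16.4,0,-0.2],
    [16.4,0,-0.2],
    [16.4,0,-0.2],
    [16.4,0,-0.2],
    [16.4,0,-0.2],
    [16.4,0,-0.2],
    [16.4,0,-0.2],
    [16.4,0,-0.2],
    [16.4,0,-0.2],
    [16.4,0,-0.2]
  ],
  "turn": [
    [0,0,0],
    [0,0,0],
    [0,0,0],
    [0,0,0],
    [0,0,0],
    [0,0,0],
    [0,0,0],
    [0,0,0],
    [0,0,0],
    [0,0,0],
    [0,0,0],
    [0,0,0],
    [0,0,0],
    [0,0,0],
    [0,0,0],
    [0,0,0],
    [0,0,0],
    [0,0,0],
    [0,0,0],
    [0,0,0]
  ],
  "grip": [60,60,60,60,60,60,60,60,60,60,60,160,160,160,160,160,160,160,160,160],
  "newtons": 25
}}

```text
time_s: 4.48
ee_pos: [643.5, 40.1, 36.3]
ee_rot: [93.2, 90.0, 3.2]
force: [-1.5, 0.5, 4.8]
gripper_width: 43.3
```

{"op": "arm_command", "data": {
  "slide": [
    [-1,0,0],
    [-3,0,0],
    [-6,0,0],
    [-9,0,0],
    [-12,-0.5,-1],
    [-12,-1.7,-3.5],
    [-12,-3,-6.2],
    [-12,-4.5,-9.2],
    [-12,-6,-12.3],
    [-12,-7.5,-15.4],
    [-12,-9,-18.5],
    [-12,-10.5,-21.6],
    [-12,-12,-24.7],
    [-12,-13.5,-27.8],
    [-12,-15,-30.9],
    [-12,-16.2,-33.3],
    [-12,-17,-34.9],
    [-12,-17.3,-35.5],
    [-12,-17.3,-35.5],
    [-12,-17.3,-35.5]
  ],
  "turn": [
    [0,0,0],
    [0,0,0],
    [0,0,0],
    [0,0,0],
    [0,0,0],
    [0,0,0],
    [0,0,0],
    [0,0,0],
    [0,0,0],
    [0,0,0],
    [0,0,0],
    [0,0,0],
    [0,0,0],
    [0,0,0],
    [0,0,0],
    [0,0,0],
    [0,0,0],
    [0,0,0],
    [0,0,0],
    [0,0,0]
  ],
  "grip": [160,160,160,160,160,160,160,160,160,160,160,160,160,160,160,160,160,160,160,160]
}}

```text
time_s: 6.15
ee_pos: [470.7, 394.3, 155.9]
ee_rot: [4.8, 89.9, -85.2]
force: [-0.2, -0.9, -1.8]
gripper_width: 43.5
```

```bash
python3 look.py w2
```

```text
red 14163 px (315, 174) medz 4.3 z95 18.3 fit@z (array([468.3, 390.5,  90.7]), array([468.4, 395.9]))
red 3433 px (319, 258) medz 178.5 z95 179.7 fit@z (array([470.8, 398.1,  22. ]), array([471. , 406.4]))
red 231 px (319, 317) medz 178.9 z95 243.5 fit@z (array([470.8, 376.5,  11.2]), array([470.8, 375.1]))
yellow 409 px (221, 303) medz 245.9 z95 248.0 fit@z (array([447.3, 427.7,   8.3]), array([447.3, 427.7]))
yellow 419 px (418, 304) medz 246.1 z95 248.3 fit@z (array([494.2, 427.6,   8.3]), array([494.5, 427.6]))
yellow 5820 px (369, 354) medz 255.1 z95 257.9 fit@z (array([480.8, 417.1,  38.5]), array([480.8, 420. ]))
green 625 px (286, 338) medz 41.7 z95 251.3 fit@z (array([438.3, 247.3,  20.3]), array([438.3, 254.8]))
t 6.2 tcp [471.  393.9 155.9] jaw ang -0.0 xax [ 0.    -0.001 -1.   ] q6 [38.9 24.4 90.  -0.1 65.6 38.9] w 43.1
slide [0. 0. 0.]
turn [-0.001  0.001 -0.   ]
turn [ 3.141e+00 -0.000e+00 -2.000e-03]
```

View pics/w2.png

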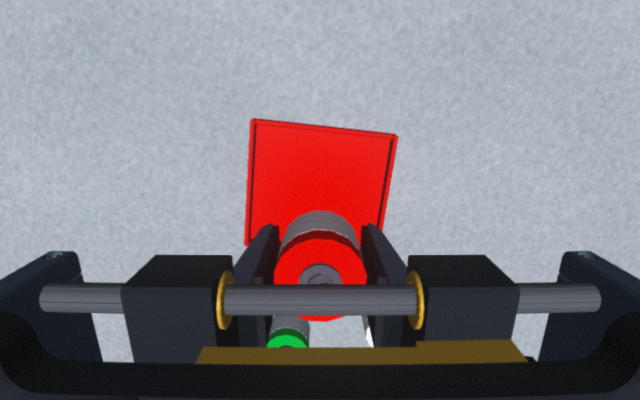

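{"op": "arm_command", "data": {
  "slide": [
    [2,0,0],
    [5,0,0],
    [8,0,0],
    [10,0,0],
    [11.5,0,0],
    [12.4,0,0],
    [12.9,0,0],
    [13.15,0,0],
    [13.25,0,0],
    [13.25,0,0],
    [13.25,0,0],
    [13.25,0,0],
    [13.25,0,0],
    [13.25,0,0],
    [13.25,0,0],
    [13.25,0,0],
    [13.25,0,0],
    [13.25,0,0],
    [13.25,0,0],
    [13.25,0,0]
  ],
  "turn": [
    [0,0,0],
    [0,0,0],
    [0,0,0],
    [0,0,0],
    [0,0,0],
    [0,0,0],
    [0,0,0],
    [0,0,0],
    [0,0,0],
    [0,0,0],
    [0,0,0],
    [0,0,0],
    [0,0,0],
    [0,0,0],
    [0,0,0],
    [0,0,0],
    [0,0,0],
    [0,0,0],
    [0,0,0],
    [0,0,0]
  ],
  "grip": [160,160,160,160,160,160,160,160,160,160,160,60,60,60,60,60,60,60,60,60]
}}

```text
time_s: 7.87
ee_pos: [470.5, 395.0, 23.5]
ee_rot: [-22.5, 90.0, -112.5]
force: [-0.3, 0.5, -0.1]
gripper_width: 69.8
```

{"op": "arm_command", "data": {
  "slide": [
    [-1,0,0],
    [-3,0,0],
    [-6,0,0],
    [-9,0,0],
    [-12,0,0],
    [-15,0,0],
    [-17,0,0],
    [-18,0,0],
    [-18,0,0]
  ],
  "turn": [
    [0,0,0],
    [0,0,0],
    [0,0,0],
    [0,0,0],
    [0,0,0],
    [0,0,0],
    [0,0,0],
    [0,0,0],
    [0,0,0]
  ],
  "grip": [60,60,60,60,60,60,60,60,60]
}}

```text
time_s: 8.62
ee_pos: [471.5, 395.8, 206.7]
ee_rot: [128.3, 89.7, 38.3]
force: [0.0, 0.2, -0.7]
gripper_width: 69.9
```

```bash
python3 look.py w3
```

```text
red 13041 px (315, 178) medz 4.5 z95 46.1 fit@z (array([468.7, 390.7,  90. ]), array([468.8, 390.7]))
yellow 546 px (469, 300) medz 296.7 z95 299.2 fit@z (array([507.8, 428.5,   8.4]), array([507.5, 428.5]))
yellow 581 px (170, 301) medz 296.0 z95 298.8 fit@z (array([434.7, 428.1,   8.4]), array([435. , 428.1]))
yellow 5545 px (427, 353) medz 306.1 z95 309.1 fit@z (array([494.8, 418.1,  38.2]), array([494.8, 420.9]))
green 535 px (289, 325) medz 42.3 z95 293.6 fit@z (array([438.2, 237.5,  22. ]), array([437.8, 232.1]))
t 8.67 tcp [470.6 395.1 204.4] jaw ang -0.0 xax [ 0.001  0.001 -1.   ] q6 [38.9 22.4 85.9 -0.  71.5 38.9] w 69.8
slide [0. 0. 0.]
turn [-0.    -0.001 -0.001]
turn [ 3.142e+00 -2.000e-03  2.000e-03]
```

View pics/w3.png

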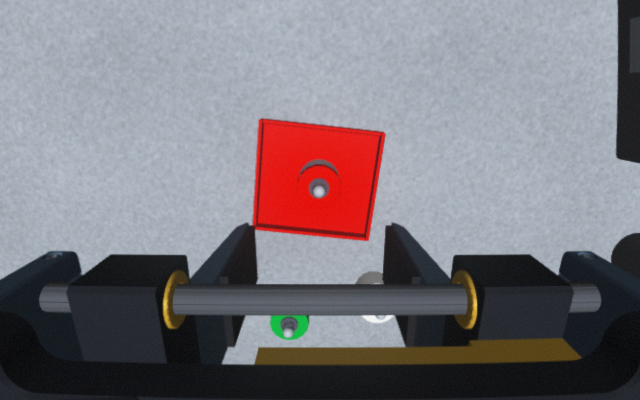

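{"op": "arm_command", "data": {
  "slide": [
    [0,-0.5,2],
    [0,-1.2,5],
    [0,-1.9,8],
    [0,-2.5,11],
    [0,-2.9,14],
    [0,-3.2,15.6],
    [0,-3.25,16.1],
    [0,-3.25,16.1],
    [0,-3.25,16.1]
  ],
  "turn": [
    [0,0,0],
    [0,0,0],
    [0,0,0],
    [0,0,0],
    [0,0,0],
    [0,0,0],
    [0,0,0],
    [0,0,0],
    [0,0,0]
  ],
  "grip": [60,60,60,60,60,60,60,60,60]
}}

```text
time_s: 9.42
ee_pos: [438.0, 234.4, 202.7]
ee_rot: [-87.1, 89.9, -177.2]
force: [-0.4, -0.2, 0.7]
gripper_width: 69.5
```

```bash
python3 look.py w4
```

```text
red 10760 px (351, 41) medz 4.5 z95 46.1 fit@z (array([467.8, 375.8,  78. ]), array([467.8, 368.7]))
yellow 534 px (170, 300) medz 292.4 z95 295.1 fit@z (array([401.9, 267.5,   8.5]), array([402.3, 267.5]))
yellow 502 px (470, 302) medz 292.6 z95 295.0 fit@z (array([474.7, 267.6,   8.4]), array([475. , 267.6]))
yellow 206 px (353, 280) medz 37.6 z95 285.0 fit@z (array([480. , 126.3,  20.1]), array([480. , 129.9]))
yellow 5447 px (429, 353) medz 301.9 z95 304.8 fit@z (array([461.6, 257.2,  38.2]), array([461.6, 260. ]))
green 1204 px (319, 182) medz 42.1 z95 43.3 fit@z (array([437.5, 237.5,  22.1]), array([437.8, 237.5]))
blue 1370 px (512, 244) medz 17.8 z95 22.4 fit@z (array([654.5, 147.1,  39.9]), array([654.5, 159. ]))
t 9.47 tcp [438.2 234.8 202.8] jaw ang 0.0 xax [-0.001  0.    -1.   ] q6 [ 26.8  12.1 101.2   0.   66.7  26.8] w 69.8
slide [0. 0. 0.]
turn [ 0.    -0.     0.001]
turn [-3.141e+00 -1.000e-03 -0.000e+00]
```

View pics/w4.png

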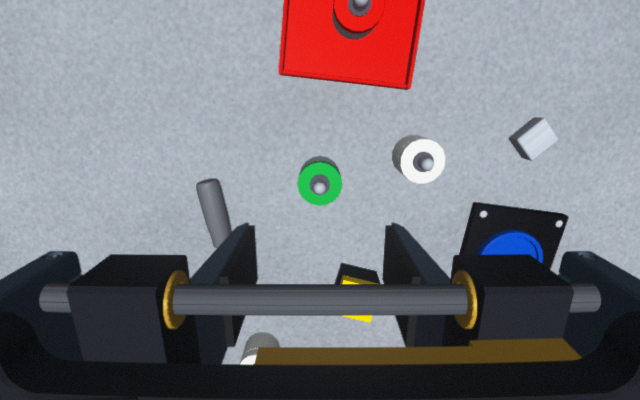

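{"op": "arm_command", "data": {
  "slide": [
    [3,0,-0.15],
    [7,0,-0.15],
    [10,0,-0.15],
    [13,0,-0.15],
    [15,0,-0.15],
    [16.5,0,-0.15],
    [17.5,0,-0.15],
    [18.1,0,-0.15],
    [18.4,0,-0.15],
    [18.4,0,-0.15],
    [18.4,0,-0.15],
    [18.4,0,-0.15],
    [18.4,0,-0.15],
    [18.4,0,-0.15],
    [18.4,0,-0.15],
    [18.4,0,-0.15],
    [18.4,0,-0.15],
    [18.4,0,-0.15],
    [18.4,0,-0.15],
    [18.4,0,-0.15]
  ],
  "turn": [
    [0,0,0],
    [0,0,0],
    [0,0,0],
    [0,0,0],
    [0,0,0],
    [0,0,0],
    [0,0,0],
    [0,0,0],
    [0,0,0],
    [0,0,0],
    [0,0,0],
    [0,0,0],
    [0,0,0],
    [0,0,0],
    [0,0,0],
    [0,0,0],
    [0,0,0],
    [0,0,0],
    [0,0,0],
    [0,0,0]
  ],
  "grip": [60,60,60,60,60,60,60,60,60,60,60,160,160,160,160,160,160,160,160,160]
}}

```text
time_s: 11.13
ee_pos: [438.0, 235.5, 19.9]
ee_rot: [100.1, 90.0, 10.1]
force: [-1.6, -0.8, 5.6]
gripper_width: 43.3
```

{"op": "arm_command", "data": {
  "slide": [
    [-1,0,0],
    [-3,0,0],
    [-6,0,0],
    [-9,0,0],
    [-11,0.6,0.6],
    [-12,2,2],
    [-12,4,3.9],
    [-12,6,5.8],
    [-12,8,7.7],
    [-12,10,9.6],
    [-12,12,11.5],
    [-12,14,13.4],
    [-12,16,15.3],
    [-12,18,17.2],
    [-12,19.6,18.7],
    [-12,20.5,19.5],
    [-12,20.7,19.8],
    [-12,20.7,19.8],
    [-12,20.7,19.8],
    [-12,20.7,19.8]
  ],
  "turn": [
    [0,0,0],
    [0,0,0],
    [0,0,0],
    [0,0,0],
    [0,0,0],
    [0,0,0],
    [0,0,0],
    [0,0,0],
    [0,0,0],
    [0,0,0],
    [0,0,0],
    [0,0,0],
    [0,0,0],
    [0,0,0],
    [0,0,0],
    [0,0,0],
    [0,0,0],
    [0,0,0],
    [0,0,0],
    [0,0,0]
  ],
  "grip": [160,160,160,160,160,160,160,160,160,160,160,160,160,160,160,160,160,160,160,160]
}}

```text
time_s: 12.8
ee_pos: [643.9, 38.5, 139.6]
ee_rot: [-104.9, 89.9, 165.1]
force: [-1.0, 0.1, -1.4]
gripper_width: 43.5
```

```bash
python3 look.py w5
python3 - <<'E'
from h import *
im,d=env.grab_frame('top');cv2.imwrite('pics/top1.png',im[:,:,::-1]); cv2.imwrite('pics/top1c.png',cv2.resize(im[110:260,150:420,::-1],None,fx=2.9,fy=2.9))
for m in blobs(im,'green'):
  v,u=np.nonzero(m);w=bydepth('top',np.c_[u,v],d[m]);z=np.median(w[:,2]);print(u.mean(),v.mean(),z,fit('top',m,z))
E
```

```text
yellow 3406 px (107, 119) medz 42.0 z95 43.5 fit@z (array([481.8, 105.7,  32.6]), array([481.8, 105.6]))
yellow 1456 px (112, 260) medz 42.0 z95 43.7 fit@z (array([462.6, -14.2,  25.7]), array([463. , -12.1]))
yellow 524 px (222, 300) medz 229.0 z95 231.8 fit@z (array([620.6,  71.3,   8.5]), array([620.5,  71.3]))
yellow 547 px (417, 300) medz 229.2 z95 231.9 fit@z (array([667.8,  71.5,   8.4]), array([667.7,  71.5]))
yellow 1757 px (304, 328) medz 17.8 z95 22.4 fit@z (array([631.4, -88.5,  37. ]), array([631.4, -98. ]))
yellow 6120 px (368, 354) medz 238.8 z95 241.9 fit@z (array([654.1,  61. ,  38.6]), array([654.1,  64. ]))
green 4683 px (321, 186) medz 17.5 z95 21.7 fit@z (array([645.1,  39.4,  39.1]), array([645.1,  45.8]))
green 3555 px (319, 256) medz 161.7 z95 162.8 fit@z (array([644.1,  43. ,  22.4]), array([644.1,  51.2]))
blue 7902 px (332, 71) medz 17.5 z95 21.7 fit@z (array([654. , 140.6,  38.8]), array([654. , 140.8]))
blue 430 px (114, 354) medz 39.6 z95 242.8 fit@z (array([ 447.7, -112.9,   16. ]), array([ 447.8, -110.3]))
t 12.85 tcp [644.1  38.5 139.7] jaw ang 0.1 xax [-0.001  0.    -1.   ] q6 [ 2.4 27.9 86.7  0.  65.5  2.3] w 43.4
slide [0. 0. 0.]
turn [ 0.001 -0.     0.001]
turn [-3.14e+00 -1.00e-03 -0.00e+00]
```

View pics/w5.png

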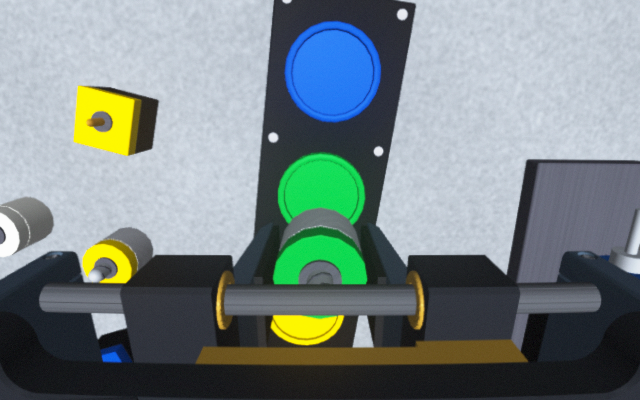

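View pics/top1c.png

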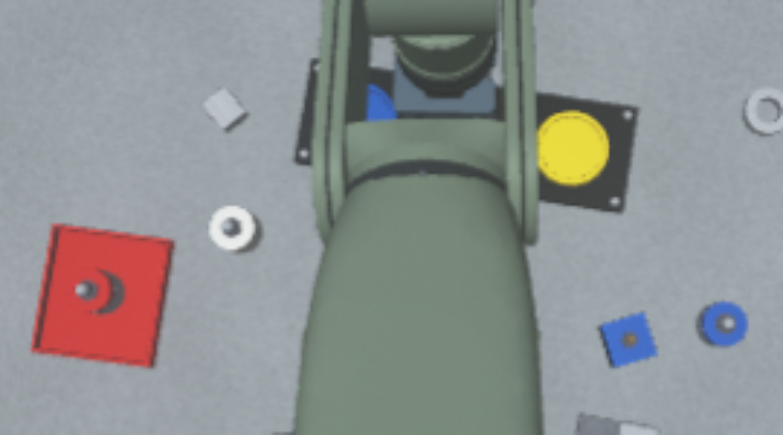

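{"op": "arm_command", "data": {
  "slide": [
    [2,0.1,0],
    [4,0.1,0],
    [6,0.1,0],
    [7.5,0.1,0],
    [8.7,0.1,0],
    [9.5,0.1,0],
    [10,0.1,0],
    [10.2,0.1,0],
    [10.25,0.1,0],
    [10.25,0.1,0],
    [10.25,0.1,0],
    [10.25,0.1,0],
    [10.25,0.1,0],
    [10.25,0.1,0],
    [10.25,0.1,0],
    [10.25,0.1,0],
    [10.25,0.1,0],
    [10.25,0.1,0],
    [10.25,0.1,0],
    [10.25,0.1,0]
  ],
  "turn": [
    [0,0,0],
    [0,0,0],
    [0,0,0],
    [0,0,0],
    [0,0,0],
    [0,0,0],
    [0,0,0],
    [0,0,0],
    [0,0,0],
    [0,0,0],
    [0,0,0],
    [0,0,0],
    [0,0,0],
    [0,0,0],
    [0,0,0],
    [0,0,0],
    [0,0,0],
    [0,0,0],
    [0,0,0],
    [0,0,0]
  ],
  "grip": [160,160,160,160,160,160,160,160,160,160,160,60,60,60,60,60,60,60,60,60]
}}

```text
time_s: 14.57
ee_pos: [646.0, 37.5, 37.0]
ee_rot: [-27.2, 90.0, -117.2]
force: [0.0, 0.2, -0.3]
gripper_width: 69.6
```

{"op": "arm_command", "data": {
  "slide": [
    [-1,0,0],
    [-3,0,0],
    [-6,0,0],
    [-9,0,0],
    [-12,0,0],
    [-14.5,0,0],
    [-16,0,0],
    [-16.4,0,0],
    [-16.4,0,0]
  ],
  "turn": [
    [0,0,0],
    [0,0,0],
    [0,0,0],
    [0,0,0],
    [0,0,0],
    [0,0,0],
    [0,0,0],
    [0,0,0],
    [0,0,0]
  ],
  "grip": [60,60,60,60,60,60,60,60,60]
}}

```text
time_s: 15.32
ee_pos: [646.6, 37.5, 202.9]
ee_rot: [90.9, 89.8, 0.9]
force: [0.5, 0.0, -0.7]
gripper_width: 69.9
```

```bash
python3 look.py w6
```

```text
yellow 2243 px (142, 115) medz 42.0 z95 43.5 fit@z (array([481. , 105.6,  32.3]), array([481. , 105.8]))
yellow 1114 px (142, 234) medz 42.1 z95 44.3 fit@z (array([462.3, -16.3,  25.1]), array([462.2, -14.7]))
yellow 2280 px (303, 266) medz 17.5 z95 22.1 fit@z (array([629.3, -73.6,  39.4]), array([629.3, -59.2]))
yellow 666 px (171, 300) medz 291.9 z95 295.1 fit@z (array([610. ,  70.2,   8.7]), array([610.2,  70.2]))
yellow 639 px (467, 300) medz 292.2 z95 295.1 fit@z (array([682.8,  70.2,   8.7]), array([682.7,  70.2]))
yellow 5783 px (427, 353) medz 302.2 z95 305.3 fit@z (array([669.8,  60.3,  38.3]), array([669.8,  63. ]))
green 3692 px (317, 177) medz 21.0 z95 60.0 fit@z (array([645.3,  40.1,  38.7]), array([645.1,  40.1]))
blue 5237 px (326, 76) medz 17.6 z95 21.7 fit@z (array([653.9, 140.3,  38.8]), array([654. , 140.5]))
blue 823 px (566, 242) medz 84.7 z95 92.5 fit@z (array([875.3,  -3.3,  28.9]), array([875.4,  -2.6]))
t 15.37 tcp [645.8  37.5 201.2] jaw ang 0.0 xax [ 0. -0. -1.] q6 [ 2.3 25.5 81.4 -0.  73.1  2.3] w 70.2
slide [0. 0. 0.]
turn [ 0.  0. -0.]
turn [-3.142  0.     0.   ]
```

View pics/w6.png

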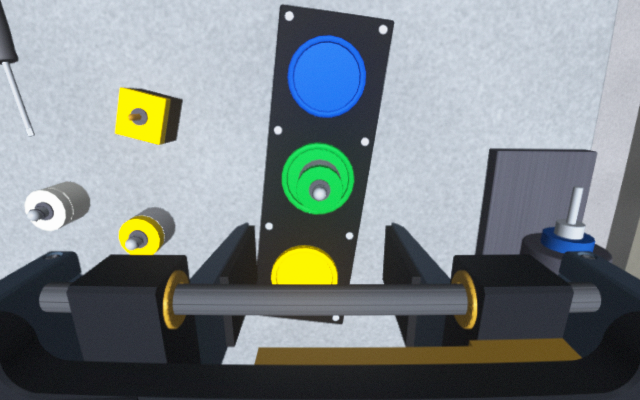

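{"op": "arm_command", "data": {
  "slide": [
    [0,-2,0.6],
    [0,-5,1.5],
    [0,-8,2.4],
    [0,-11,3.3],
    [0,-14,4.2],
    [0,-16.5,5],
    [0,-18,5.4],
    [0,-18.6,5.5],
    [0,-18.6,5.5],
    [0,-18.6,5.5]
  ],
  "turn": [
    [0,0,0],
    [0,0,0],
    [0,0,0],
    [0,0,0],
    [0,0,0],
    [0,0,0],
    [0,0,0],
    [0,0,0],
    [0,0,0],
    [0,0,0]
  ],
  "grip": [60,60,60,60,60,60,60,60,60,60]
}}

```text
time_s: 16.2
ee_pos: [460.5, -17.4, 200.5]
ee_rot: [-129.9, 90.0, 140.1]
force: [-0.0, 0.0, -0.8]
gripper_width: 69.7
```

```bash
python3 look.py w7
```

```text
yellow 2440 px (339, 51) medz 42.0 z95 43.5 fit@z (array([478.4, 105.4,  30.2]), array([478.3, 105.3]))
yellow 1259 px (318, 185) medz 42.1 z95 43.4 fit@z (array([459.5, -16.6,  22.4]), array([459.5, -16.7]))
yellow 3486 px (473, 228) medz 17.6 z95 21.7 fit@z (array([629.4, -75.3,  41.1]), array([629.7, -71.8]))
yellow 631 px (171, 300) medz 289.7 z95 292.7 fit@z (array([424.3,  15.3,   8.6]), array([424.4,  15.3]))
yellow 686 px (467, 299) medz 289.5 z95 292.6 fit@z (array([497.1,  15.1,   8.7]), array([496.9,  15.1]))
yellow 5614 px (428, 353) medz 299.7 z95 302.7 fit@z (array([484.1,   5.2,  38.1]), array([484.1,   8.2]))
green 3979 px (504, 125) medz 20.9 z95 59.9 fit@z (array([649.3,  39.5,  45. ]), array([649.1,  39.7]))
blue 4288 px (523, 26) medz 17.4 z95 21.6 fit@z (array([654.1, 140.5,  40.1]), array([654.2, 129.7]))
blue 622 px (295, 277) medz 41.9 z95 282.7 fit@z (array([ 433.2, -117.7,   23.9]), array([ 433.2, -112.4]))
t 16.25 tcp [461.  -17.3 200.7] jaw ang 0.0 xax [ 0.  0. -1.] q6 [ -3.6   9.  105.6   0.   65.4  -3.6] w 69.9
slide [0. 0. 0.]
turn [ 0. -0. -0.]
turn [-3.141  0.    -0.   ]
```

View pics/w7.png

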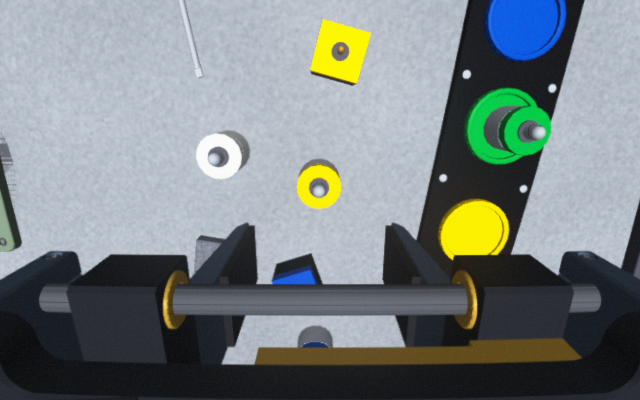

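{"op": "arm_command", "data": {
  "slide": [
    [3,-0.1,0],
    [7,-0.1,0],
    [10,-0.1,0],
    [13,-0.1,0],
    [15,-0.1,0],
    [16.5,-0.1,0],
    [17.4,-0.1,0],
    [17.9,-0.1,0],
    [18.2,-0.1,0],
    [18.2,-0.1,0],
    [18.2,-0.1,0],
    [18.2,-0.1,0],
    [18.2,-0.1,0],
    [18.2,-0.1,0],
    [18.2,-0.1,0],
    [18.2,-0.1,0],
    [18.2,-0.1,0],
    [18.2,-0.1,0],
    [18.2,-0.1,0],
    [18.2,-0.1,0]
  ],
  "turn": [
    [0,0,0],
    [0,0,0],
    [0,0,0],
    [0,0,0],
    [0,0,0],
    [0,0,0],
    [0,0,0],
    [0,0,0],
    [0,0,0],
    [0,0,0],
    [0,0,0],
    [0,0,0],
    [0,0,0],
    [0,0,0],
    [0,0,0],
    [0,0,0],
    [0,0,0],
    [0,0,0],
    [0,0,0],
    [0,0,0]
  ],
  "grip": [60,60,60,60,60,60,60,60,60,60,60,160,160,160,160,160,160,160,160,160]
}}

```text
time_s: 17.92
ee_pos: [459.3, -17.5, 19.4]
ee_rot: [77.1, 90.0, -12.9]
force: [-0.3, -0.2, 5.6]
gripper_width: 43.3
```

{"op": "arm_command", "data": {
  "slide": [
    [-1,0,0],
    [-3,0,0],
    [-6,0,0],
    [-9,0,0],
    [-11,0.6,0.3],
    [-12,2,0.9],
    [-12,4,1.8],
    [-12,6,2.7],
    [-12,8,3.6],
    [-12,10,4.5],
    [-12,12,5.4],
    [-12,14,6.3],
    [-12,15.6,7],
    [-12,16.6,7.5],
    [-12,17,7.75],
    [-12,17,7.75],
    [-12,17,7.75],
    [-12,17,7.75]
  ],
  "turn": [
    [0,0,0],
    [0,0,0],
    [0,0,0],
    [0,0,0],
    [0,0,0],
    [0,0,0],
    [0,0,0],
    [0,0,0],
    [0,0,0],
    [0,0,0],
    [0,0,0],
    [0,0,0],
    [0,0,0],
    [0,0,0],
    [0,0,0],
    [0,0,0],
    [0,0,0],
    [0,0,0]
  ],
  "grip": [160,160,160,160,160,160,160,160,160,160,160,160,160,160,160,160,160,160]
}}

```text
time_s: 19.42
ee_pos: [627.9, -94.6, 138.7]
ee_rot: [-101.6, 89.9, 168.4]
force: [-0.5, -0.4, -1.8]
gripper_width: 43.3
```

```bash
python3 look.py w8
```

```text
yellow 6302 px (321, 172) medz 17.4 z95 21.5 fit@z (array([629.9, -75.5,  39.7]), array([629.5, -73.4]))
yellow 3507 px (319, 257) medz 161.3 z95 162.4 fit@z (array([628.2, -91. ,  22.4]), array([628.1, -82.3]))
yellow 481 px (222, 301) medz 228.3 z95 230.9 fit@z (array([604.6, -61.6,   8.5]), array([604.7, -61.6]))
yellow 478 px (417, 301) medz 228.5 z95 230.9 fit@z (array([651.7, -61.5,   8.4]), array([651.7, -61.5]))
yellow 216 px (319, 317) medz 161.7 z95 226.2 fit@z (array([ 628. , -112.6,   10.3]), array([ 628. , -113.9]))
yellow 5879 px (369, 354) medz 237.8 z95 240.9 fit@z (array([638.1, -72. ,  38.4]), array([638.1, -69.1]))
green 5902 px (341, 38) medz 21.1 z95 59.9 fit@z (array([644.9,  38.8,  38.3]), array([644.9,  30.1]))
blue 2470 px (99, 245) medz 42.0 z95 43.4 fit@z (array([ 439.7, -131.2,   33.4]), array([ 439.8, -131.2]))
blue 340 px (118, 334) medz 42.3 z95 44.0 fit@z (array([ 443.4, -219.7,   19.3]), array([ 442.5, -219.7]))
t 19.47 tcp [628.1 -94.6 138.9] jaw ang 0.0 xax [-0.001  0.    -1.   ] q6 [-9.6 27.  88.2  0.  64.8 -9.6] w 43.2
slide [0. 0. 0.]
turn [ 0.    -0.     0.001]
turn [-3.141e+00 -2.000e-03 -0.000e+00]
```

View pics/w8.png

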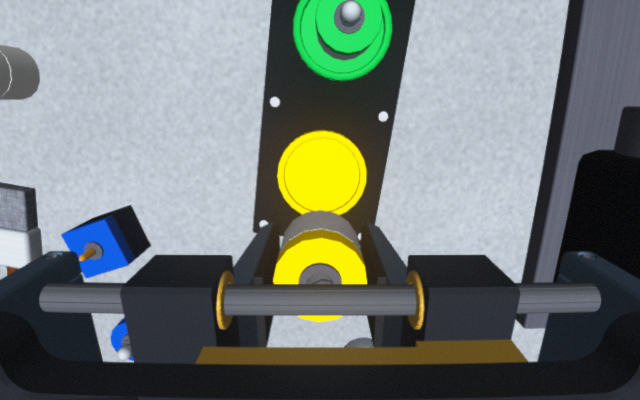

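{"op": "arm_command", "data": {
  "slide": [
    [1,0.15,-1],
    [3,0.15,-1.85],
    [5.5,0.15,-1.85],
    [7.5,0.15,-1.85],
    [8.7,0.15,-1.85],
    [9.5,0.15,-1.85],
    [10,0.15,-1.85],
    [10.2,0.15,-1.85],
    [10.25,0.15,-1.85],
    [10.25,0.15,-1.85],
    [10.25,0.15,-1.85],
    [10.25,0.15,-1.85],
    [10.25,0.15,-1.85],
    [10.25,0.15,-1.85],
    [10.25,0.15,-1.85],
    [10.25,0.15,-1.85],
    [10.25,0.15,-1.85],
    [10.25,0.15,-1.85],
    [10.25,0.15,-1.85],
    [10.25,0.15,-1.85]
  ],
  "turn": [
    [0,0,0],
    [0,0,0],
    [0,0,0],
    [0,0,0],
    [0,0,0],
    [0,0,0],
    [0,0,0],
    [0,0,0],
    [0,0,0],
    [0,0,0],
    [0,0,0],
    [0,0,0],
    [0,0,0],
    [0,0,0],
    [0,0,0],
    [0,0,0],
    [0,0,0],
    [0,0,0],
    [0,0,0],
    [0,0,0]
  ],
  "grip": [160,160,160,160,160,160,160,160,160,160,160,60,60,60,60,60,60,60,60,60]
}}

```text
time_s: 21.13
ee_pos: [630.5, -76.5, 36.5]
ee_rot: [1.1, 90.0, -88.9]
force: [-0.6, 0.4, -0.8]
gripper_width: 69.7
```

{"op": "arm_command", "data": {
  "slide": [
    [-1,0,0],
    [-3,0,0],
    [-6,0,0],
    [-9,0,0],
    [-12,0,0],
    [-14.5,0,0],
    [-16,0,0],
    [-16.4,0,0],
    [-16.4,0,0]
  ],
  "turn": [
    [0,0,0],
    [0,0,0],
    [0,0,0],
    [0,0,0],
    [0,0,0],
    [0,0,0],
    [0,0,0],
    [0,0,0],
    [0,0,0]
  ],
  "grip": [60,60,60,60,60,60,60,60,60]
}}

```text
time_s: 21.88
ee_pos: [631.1, -76.5, 202.4]
ee_rot: [80.4, 89.8, -9.6]
force: [-0.5, -0.6, 0.4]
gripper_width: 70.0
```

```bash
python3 look.py w9
```

```text
yellow 559 px (147, 5) medz 41.5 z95 43.2 fit@z (array([477.1,  90.1,  24.8]), array([477.1,  83.8]))
yellow 3846 px (317, 178) medz 20.9 z95 59.9 fit@z (array([629.6, -74.5,  39.2]), array([629.6, -74.5]))
yellow 562 px (170, 302) medz 291.8 z95 294.7 fit@z (array([594.9, -43.6,   8.6]), array([594.5, -43.6]))
yellow 649 px (467, 300) medz 291.7 z95 294.5 fit@z (array([667.1, -43.8,   8.6]), array([667.1, -43.8]))
yellow 5724 px (428, 353) medz 301.7 z95 304.8 fit@z (array([654.4, -53.6,  38.3]), array([654.4, -51. ]))
green 4914 px (333, 61) medz 21.0 z95 59.9 fit@z (array([644.9,  39.3,  38.3]), array([645.1,  39.2]))
blue 871 px (610, 120) medz 87.4 z95 92.5 fit@z (array([872.4,  -9. ,  27.7]), array([872.2,  -8.7]))
blue 1569 px (135, 235) medz 42.1 z95 43.9 fit@z (array([ 440. , -129.5,   31. ]), array([ 439.5, -126.5]))
t 21.93 tcp [630.3 -76.4 200.7] jaw ang 0.0 xax [ 0. -0. -1.] q6 [-7.9 24.5 83.2 -0.  72.3 -7.9] w 69.7
slide [0. 0. 0.]
turn [ 0.  0. -0.]
turn [-3.142  0.     0.   ]
```

View pics/w9.png

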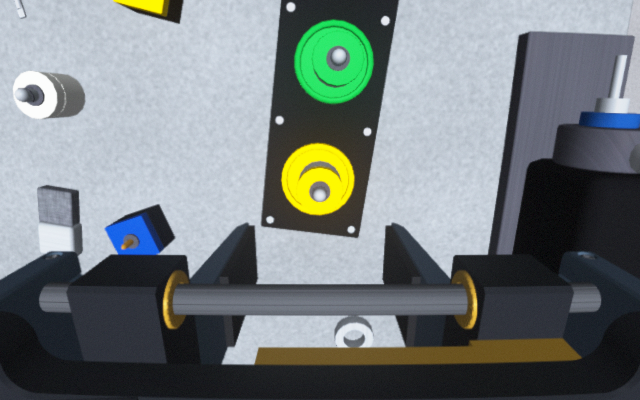

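{"op": "arm_command", "data": {
  "slide": [
    [0,-1.5,1.3],
    [0,-4,3.4],
    [0,-6.5,5.6],
    [0,-9,7.7],
    [0,-11.5,9.9],
    [0,-14,12],
    [0,-16,13.7],
    [0,-17.1,14.7],
    [0,-17.5,15],
    [0,-17.5,15],
    [0,-17.5,15]
  ],
  "turn": [
    [0,0,0],
    [0,0,0],
    [0,0,0],
    [0,0,0],
    [0,0,0],
    [0,0,0],
    [0,0,0],
    [0,0,0],
    [0,0,0],
    [0,0,0],
    [0,0,0]
  ],
  "grip": [60,60,60,60,60,60,60,60,60,60,60]
}}

```text
time_s: 22.85
ee_pos: [455.6, -226.0, 199.8]
ee_rot: [-142.1, 89.9, 127.9]
force: [0.3, 0.7, -0.2]
gripper_width: 69.9
```

```bash
python3 look.py w10
```

```text
yellow 3962 px (505, 31) medz 21.2 z95 60.0 fit@z (array([633.9, -75.3,  45.8]), array([633. , -83.3]))
yellow 578 px (170, 300) medz 289.3 z95 292.0 fit@z (array([ 419.6, -193.2,    8.6]), array([ 419.8, -193.2]))
yellow 593 px (468, 300) medz 289.1 z95 291.9 fit@z (array([ 492.2, -193.4,    8.6]), array([ 492.1, -193.4]))
yellow 5475 px (429, 353) medz 298.9 z95 301.8 fit@z (array([ 479.2, -203.2,   38.2]), array([ 479.2, -200.6]))
blue 2202 px (298, 87) medz 42.2 z95 43.5 fit@z (array([ 436.6, -133.6,   29.9]), array([ 436.5, -133.6]))
blue 1253 px (318, 186) medz 42.1 z95 43.4 fit@z (array([ 454.5, -226.1,   22.4]), array([ 454.5, -226.1]))
t 22.9 tcp [ 456.  -225.9  199.9] jaw ang 0.0 xax [-0.     0.001 -1.   ] q6 [-27.7  13.3 100.1   0.   66.7 -27.7] w 69.9
slide [0. 0. 0.]
turn [ 0.001 -0.001  0.   ]
turn [-3.141e+00 -1.000e-03 -1.000e-03]
```

View pics/w10.png

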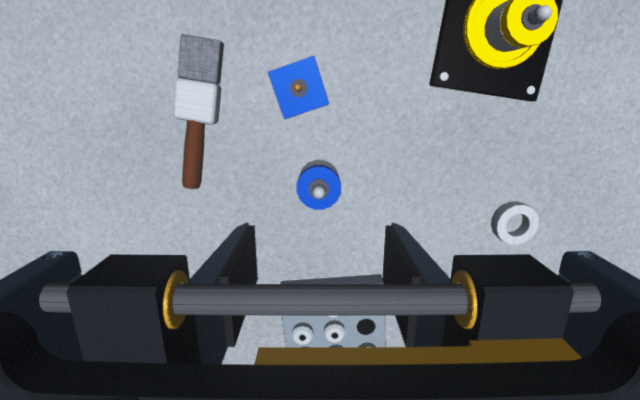

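{"op": "arm_command", "data": {
  "slide": [
    [3,-0.1,0.1],
    [7,-0.1,0.1],
    [10,-0.1,0.1],
    [13,-0.1,0.1],
    [15,-0.1,0.1],
    [16.5,-0.1,0.1],
    [17.4,-0.1,0.1],
    [17.9,-0.1,0.1],
    [18.1,-0.1,0.1],
    [18.1,-0.1,0.1],
    [18.1,-0.1,0.1],
    [18.1,-0.1,0.1],
    [18.1,-0.1,0.1],
    [18.1,-0.1,0.1],
    [18.1,-0.1,0.1],
    [18.1,-0.1,0.1],
    [18.1,-0.1,0.1],
    [18.1,-0.1,0.1],
    [18.1,-0.1,0.1],
    [18.1,-0.1,0.1]
  ],
  "turn": [
    [0,0,0],
    [0,0,0],
    [0,0,0],
    [0,0,0],
    [0,0,0],
    [0,0,0],
    [0,0,0],
    [0,0,0],
    [0,0,0],
    [0,0,0],
    [0,0,0],
    [0,0,0],
    [0,0,0],
    [0,0,0],
    [0,0,0],
    [0,0,0],
    [0,0,0],
    [0,0,0],
    [0,0,0],
    [0,0,0]
  ],
  "grip": [60,60,60,60,60,60,60,60,60,60,60,160,160,160,160,160,160,160,160,160]
}}

```text
time_s: 24.57
ee_pos: [454.6, -227.6, 19.9]
ee_rot: [42.9, 90.0, -47.1]
force: [-2.0, 0.6, 5.2]
gripper_width: 43.4
```

{"op": "arm_command", "data": {
  "slide": [
    [-1,0,0],
    [-3,0,0],
    [-6,0,0],
    [-9,0,0],
    [-12,0.5,-1],
    [-13,1.7,-3],
    [-13,3.2,-5.6],
    [-13,4.8,-8.4],
    [-13,6.4,-11.2],
    [-13,8,-14],
    [-13,9.6,-16.8],
    [-13,11.2,-19.6],
    [-13,12.8,-22.4],
    [-13,14.4,-25.2],
    [-13,16,-28],
    [-13,17.6,-30.8],
    [-13,18.9,-33],
    [-13,19.6,-34.2],
    [-13,19.9,-34.7],
    [-13,19.9,-34.7]
  ],
  "turn": [
    [0,0,0],
    [0,0,0],
    [0,0,0],
    [0,0,0],
    [0,0,0],
    [0,0,0],
    [0,0,0],
    [0,0,0],
    [0,0,0],
    [0,0,0],
    [0,0,0],
    [0,0,0],
    [0,0,0],
    [0,0,0],
    [0,0,0],
    [0,0,0],
    [0,0,0],
    [0,0,0],
    [0,0,0],
    [0,0,0]
  ],
  "grip": [160,160,160,160,160,160,160,160,160,160,160,160,160,160,160,160,160,160,160,160]
}}

```text
time_s: 26.23
ee_pos: [653.4, 120.0, 149.0]
ee_rot: [-62.1, 89.9, -152.0]
force: [0.3, 0.7, -2.0]
gripper_width: 43.2
```

```bash
python3 look.py w11
```

```text
yellow 2665 px (118, 214) medz 42.0 z95 43.4 fit@z (array([481.5, 107.5,  33.4]), array([481.5, 107.2]))
yellow 464 px (221, 302) medz 238.9 z95 241.2 fit@z (array([630. , 153.1,   8.4]), array([630.1, 153.1]))
yellow 455 px (417, 302) medz 239.0 z95 241.4 fit@z (array([677.1, 153.3,   8.4]), array([677.2, 153.3]))
yellow 6406 px (364, 353) medz 248.0 z95 251.3 fit@z (array([663.6, 142.4,  38.7]), array([663.6, 145.9]))
blue 5937 px (320, 169) medz 17.5 z95 21.6 fit@z (array([654. , 140.2,  39.2]), array([654. , 141.6]))
blue 3519 px (319, 256) medz 171.1 z95 172.3 fit@z (array([653.5, 124.2,  22.2]), array([653.6, 132.3]))
blue 152 px (321, 316) medz 171.6 z95 236.7 fit@z (array([654. , 101.8,   8.9]), array([654. , 100.7]))
t 26.28 tcp [652.9 118.9 149.1] jaw ang 0.0 xax [-0.001 -0.001 -1.   ] q6 [ 9.3 29.1 83.1 -0.  67.9  9.4] w 43.5
slide [0. 0. 0.]
turn [0.    0.001 0.001]
turn [-3.141e+00 -2.000e-03  2.000e-03]
```

View pics/w11.png

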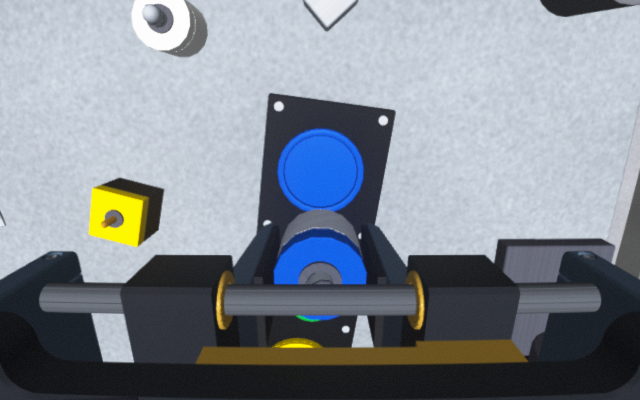

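{"op": "arm_command", "data": {
  "slide": [
    [1,0.05,-1],
    [3,0.05,-1.9],
    [6,0.05,-1.9],
    [8.3,0.05,-1.9],
    [9.7,0.05,-1.9],
    [10.5,0.05,-1.9],
    [11,0.05,-1.9],
    [11.2,0.05,-1.9],
    [11.25,0.05,-1.9],
    [11.25,0.05,-1.9],
    [11.25,0.05,-1.9],
    [11.25,0.05,-1.9],
    [11.25,0.05,-1.9],
    [11.25,0.05,-1.9],
    [11.25,0.05,-1.9],
    [11.25,0.05,-1.9],
    [11.25,0.05,-1.9],
    [11.25,0.05,-1.9],
    [11.25,0.05,-1.9],
    [11.25,0.05,-1.9]
  ],
  "turn": [
    [0,0,0],
    [0,0,0],
    [0,0,0],
    [0,0,0],
    [0,0,0],
    [0,0,0],
    [0,0,0],
    [0,0,0],
    [0,0,0],
    [0,0,0],
    [0,0,0],
    [0,0,0],
    [0,0,0],
    [0,0,0],
    [0,0,0],
    [0,0,0],
    [0,0,0],
    [0,0,0],
    [0,0,0],
    [0,0,0]
  ],
  "grip": [160,160,160,160,160,160,160,160,160,160,160,60,60,60,60,60,60,60,60,60]
}}

```text
time_s: 27.95
ee_pos: [654.0, 138.5, 37.0]
ee_rot: [12.0, 90.0, -78.0]
force: [-0.1, -0.1, 0.5]
gripper_width: 69.8
```

{"op": "arm_command", "data": {
  "slide": [
    [-1,0,0],
    [-3,0,0],
    [-6,0,0],
    [-9,0,0],
    [-12,0,0],
    [-14.5,0,0],
    [-16,0,0],
    [-16.4,0,0],
    [-16.4,0,0]
  ],
  "turn": [
    [0,0,0],
    [0,0,0],
    [0,0,0],
    [0,0,0],
    [0,0,0],
    [0,0,0],
    [0,0,0],
    [0,0,0],
    [0,0,0]
  ],
  "grip": [60,60,60,60,60,60,60,60,60]
}}

```text
time_s: 28.7
ee_pos: [654.6, 138.6, 203.0]
ee_rot: [99.1, 89.8, 9.1]
force: [-0.4, 0.5, -0.2]
gripper_width: 69.7
```

```bash
python3 look.py w12
```

```text
yellow 1873 px (148, 215) medz 42.0 z95 43.3 fit@z (array([481.5, 107.4,  32.9]), array([481.5, 107.1]))
yellow 666 px (171, 301) medz 291.9 z95 295.0 fit@z (array([618. , 171.1,   8.7]), array([618.2, 171.1]))
yellow 631 px (468, 301) medz 292.5 z95 295.3 fit@z (array([690.9, 171.3,   8.6]), array([690.5, 171.3]))
yellow 6899 px (405, 350) medz 301.7 z95 305.2 fit@z (array([678. , 160.9,  38.8]), array([678. , 166.3]))
green 2388 px (310, 260) medz 20.4 z95 59.9 fit@z (array([645. ,  41.5,  39.2]), array([644.9,  49.3]))
blue 3762 px (318, 177) medz 20.9 z95 59.9 fit@z (array([654. , 140.8,  39. ]), array([654.1, 140.7]))
t 28.75 tcp [653.8 138.5 201.1] jaw ang 0.0 xax [ 0. -0. -1.] q6 [11.  27.5 78.1 -0.  74.4 11. ] w 69.8
slide [0. 0. 0.]
turn [ 0.  0. -0.]
turn [-3.142  0.     0.   ]
```

View pics/w12.png

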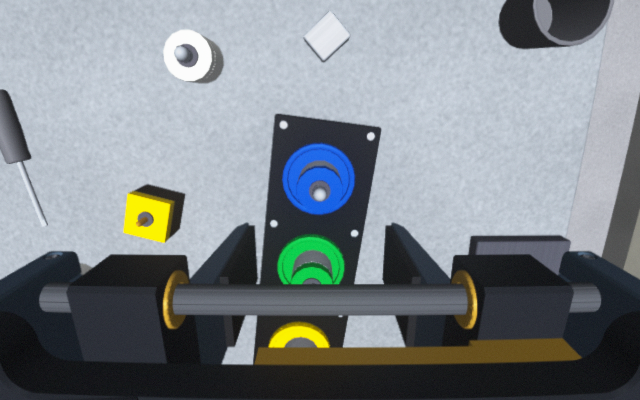

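{"op": "arm_command", "data": {
  "slide": [
    [0,-2,4],
    [0,-4,7],
    [0,-6,10],
    [0,-8,13],
    [0,-10,16],
    [0,-12,19],
    [0,-14,22],
    [0,-16,25],
    [0,-18,28],
    [0,-20,31],
    [0,-21,34],
    [0,-22,37],
    [0,-23,40],
    [0,-24,43],
    [0,-25,46],
    [0,-26,49],
    [0,-27,52],
    [0,-27,54],
    [0,-27,54],
    [0,-27,54]
  ],
  "turn": [
    [0,0,0],
    [0,0,0],
    [0,0,0],
    [0,0,0],
    [0,0,0],
    [0,0,0],
    [0,0,0],
    [0,0,0],
    [0,0,0],
    [0,0,0],
    [0,0,0],
    [0,0,0],
    [0,0,0],
    [0,0,0],
    [0,0,0],
    [0,0,0],
    [0,0,0],
    [0,0,0],
    [0,0,0],
    [0,0,0]
  ],
  "grip": [60,60,60,60,60,60,60,60,60,60,60,60,60,60,60,60,60,60,60,60]
}}

```text
time_s: 30.42
ee_pos: [383.1, -401.3, 199.1]
ee_rot: [-143.3, 89.8, 126.6]
force: [0.1, 0.2, -0.4]
gripper_width: 69.6
```

Run:
```python
from h import *
im,d=env.grab_frame('top');cv2.imwrite('pics/top2.png',cv2.resize(im[110:260,150:420,::-1],None,fx=2.9,fy=2.9,interpolation=cv2.INTER_CUBIC))
c=env.calibration('top');T=cam2world('top',c)
v,u=np.mgrid[0:400,0:640];w=bydepth('top',np.c_[u.ravel(),v.ravel()],d.ravel(),c,T).reshape(400,640,3)
for n,cx,cy,z in (('blue',654,139,59),('green',645.4,38,59),('yellow',630.3,-76,59),('red',470.6,396,46),('dy',479,103,42),('db',438,-134,42)):
    m=(np.hypot(w[...,0]-cx,w[...,1]-cy)<45)&(abs(w[...,2]-z)<4)
    p=w[m];print(n,m.sum(),'top-face centre',np.round((p.min(0)+p.max(0))/2,1),'medz',np.round(np.median(p[:,2]),1))
s=env.state();print(s['time_s'],s['ee_pos'],s['force'])
```

```text
blue 159 top-face centre [655.6 136.7  59.1] medz 58.9
green 155 top-face centre [646.8  35.7  59. ] medz 58.7
yellow 161 top-face centre [632.4 -79.4  59. ] medz 59.5
red 161 top-face centre [472.1 393.7  46. ] medz 45.8
dy 224 top-face centre [478.6 102.4  42. ] medz 42.0
db 213 top-face centre [ 436.6 -136.7   42.1] medz 42.2
30.4667 [ 383.35499655 -400.45478126  199.49872784] [-0.26327894  0.37406265  0.23809193]
```

View pics/top2.png

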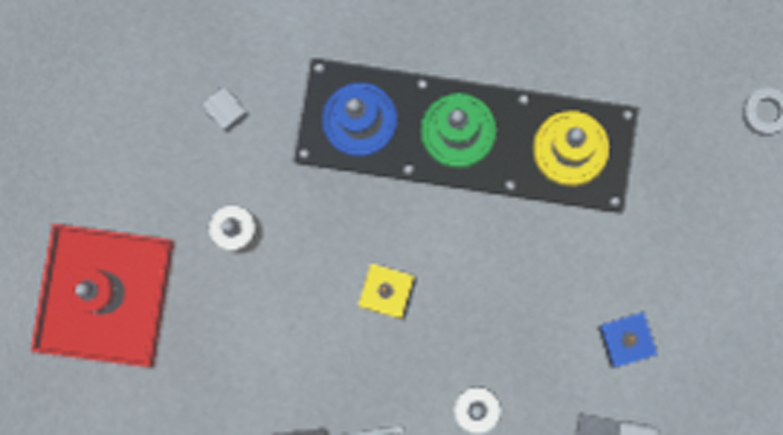

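```bash
python3 -c "
from workcell import env
print(env.job_done())"
```

```text
the job is handed in; nothing more can be done
None
```

I took the red-collared end mill to the red tray first. I then set the green, yellow and blue round holders into the nests of their own colours, released them all, moved the arm clear and handed the job in after about 30 s.

The last checks, from the top camera:
- **Nest holders:** all three stand upright, and their top faces read about 59 mm, which matches sitting on the nest floor. They are about 2–3.5 mm from the nest centres against the 12.5 mm limit.
- **Red end mill:** it stands upright within about 2 mm of the tray's centre, with its top at 46 mm, so it is on the tray floor.
- **Square drill holders:** they are within about 3 mm of where they began, which is the size of the measurement error.

No check failed. The wrist and top cameras disagreed by 2–3 mm in y. Part of that came from my wrist measurements including the side of the collar, and I corrected for it when placing.

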